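# Lay a plaster mould down in the strapping cradle

### The arm

A 7-joint arm with a two-finger parallel gripper is mounted at the origin on the work surface. World frame = base frame: x ahead of the robot, y to its left, z up, the work surface at z = 0. Lengths are in m, angles in rad, forces in N, time in s.
With the tool pointing down it reaches from about 0.4 to 0.85 m from the base axis. Payload 10.4 kg.
Tool frame: the origin (TCP) lies on the centre line of the jaws, within the pads' length; the fingertips stand 11 mm ahead of it and the grasp point (between the pads) lies 8 mm behind it; z points along the fingers, y is the line along which they close (so a half turn about z gives the same grasp; the last joint's range is limited). The gripper opens to 87 mm and grips with 3 to 60 N. Pads are 19 mm wide; open, the fingers measure 117 mm over their backs; the gripper's body (75 mm by 190 mm) begins 51 mm behind the grasp point.
Start: joints at [1.303, 0.332, -0.065, 1.46, 0.022, 1.35, -0.088], TCP at [0.151, -0.606, 0.234] pointing down, gripper open.
Joint ranges: [-2.6, 2.6], [-0.5, 2.12], [-1.47, 1.34], [0.16, 2.42], [-1.27, 4.41], [0.06, 2.06], [-2.6, 2.6]. Speed limits (rad/s): [2.22, 2.22, 2.79, 2.79, 3.14, 3.14, 3.14].

### API

Orientations are given as a unit quaternion [x, y, z, w].
In Python, from bench import r gives the robot as it stands.
- The arm moves only by the shell command python3 -m pendant 'ROWS' [OPENING] [FORCE]. ROWS is JSON, a list of rows, each a list of 4 numbers: the shift along the tool's x, y, z in m, then the turn about the tool's z in rad. A call has 1 to 8 rows; each row shifts and turns the commanded pose from where the row before left it, along the tool's axes as they then stand; what a row does not reach is not made up. A row lasts 1/12 s, in which the tool goes at most 41.7 mm and 7.16 degrees, less where a joint would pass 70% of its speed; a pose out of reach is approached as far as the arm can. A call with a gripper value outside its range is refused whole. OPENING is the opening, from 0 (shut) to 1 (fully open), set as the call begins (- or left out, the last holds). The fingers move at their own pace and stop on an object; FORCE is the grip in N (left out, the last holds). Time passes only in rows, so rows that do not move let the fingers close. It gives the time, the measured TCP pose, the force, the opening and the grip force at its end, in the units of the state.
- r.read_state(): the state, without advancing time (a new reading comes with each control period).
- r.camera(name): name is "scene" or "side" or "wrist"; returns a dict with "img" (420x560x3 uint8, red, green, blue), "camera_matrix" (3x3 intrinsics, pixels), "xyz" and "attitude" of the camera in the world. Camera axes: x right, y down, z forward; pixel columns grow to the right and rows downward; lengths in m; the calibration is good to about 2 mm. A picture is of the moment at which its call begins. There is no depth.
- r.close_job(): hands the job in; it is judged then, once.
Trained networks look in the newest picture that a camera, given by its name, has taken for a name from the list of things; names that differ only in an ending like _2 or _b are one class to them, and where a whole thing is asked for, a point or a joint stands for the part that bears it (a point fixed in the world has none). Each returns a list of dicts, best first, with "score" (0 to 1); they miss things now and then, are a little off and sometimes report something else, mostly with a low value. They report only what shows in the picture. A call takes as long as a camera call. They do not tell look-alikes from the thing itself.
- r.outline_of(thing, camera): "mask" (420x560 bool, what is visible of it) and "bbox" ([centre column, centre row, width, height] in pixels, round what is visible of it).
The state is a dict: "time": time; "joint_positions": joint angles; "joint_vel": joint speeds; "joint_torque": joint torques, N m; "ee_pos": TCP position; "eef_rot": TCP orientation; "ft_force": force on the tool from outside, world axes, zero at the start; "torque": the same for the moment, N m; "width": finger opening in m; "grip_force": force on a finger pad.
Only numpy, scipy, OpenCV 4.12 (cv2) and the standard library are available. Lean on these libraries where they do the work, as an engineer would, in place of code of your own. Each camera call takes 0.05 s, during which the arm holds its last target. There are 200 camera calls.

### The job

Slide the standing plaster mould, still upright, up to the low stop in front of the cradle's raised deck until its face sits flush against it. Then push it high up so that it tips over the stop and lies on its side on the deck, and push it along the deck until its pouring end is flush against the blue end plate; press it home there for a second with a steady push, some 10 N more than it takes to slide it, then leave it alone. Plaster bruises, so never press on the mould, or press it against the end plate, with more than 20 N, and do not disturb the things around it.

Things in the scene. Friction and masses are not known exactly. Their poses are not given: they have to be found in the camera images.
- mould: white plaster casting mould, a block with two blue bands: 95 mm thick (its x) by 105 mm wide (y) by 130 mm tall (z), 0.35 to 0.65 kg (hollow), centre of mass at its middle, too thick to grasp. Stands on end on the base board, 15 to 45 mm short of the stop, up to 7 degrees askew. Origin: centre of its underside; x points roughly at the stop, z up to its pouring mouth
- mouth (a point): centre of the mould's pouring end (the end that is on top at first), 130 mm from the origin along the mould's z
- cradle: cradle fixed to the table: plywood base board 8 mm thick, 240 mm wide, x = -235 to +165 mm in its own frame, with a raised dark-topped deck 130 mm wide, x = 0 to 165 mm, top 18 mm above the table. The deck's front edge (x = 0) is the low stop, 10 mm high. Origin: on the table under the stop's middle; x: the way the mould is slid and tipped (roughly to the robot's left), y across, z up
- stop (a point): middle of the top edge of the low stop, 18 mm above the table, axes as the cradle. The mould turns about this edge when it tips, so its pushed face rises; rubber fingertips grip the plaster, so a push that stays level drags the face down and jams: rise with it. Past about 41 degrees it falls over by itself
- end_plate: blue upright plate, rigidly fixed across the deck's far end, 130 mm wide, 62 mm tall, 14 mm thick. Origin: bottom middle of the face that looks to the mould, on the deck's top, 150 mm past the stop; axes as the cradle. A mould just tipped lies with its pouring end some 30 to 50 mm short of it
- stamp_a: round white press stamp, 42 mm across, 16 mm high, lying on the cradle's base board beside the lane. Leave it alone. Origin: centre of its underside
- stamp_b: second such stamp, on the base board at the other side, beside the deck. Leave it alone. Origin: centre of its underside
- tub_a: clear plastic tub, 90 mm across, 85 mm high. Leave it alone. Origin: centre of its underside
- tub_b: clear plastic tub, 84 mm across, 75 mm high. Leave it alone. Origin: centre of its underside
- drink_can: drink can, 66 mm across, 120 mm high. Leave it alone. Origin: centre of its underside
- roller: wooden clay roller, 48 mm thick, 230 mm long over its red handles. Leave it alone. Origin: centre of its underside
- glaze_jar: glaze jar with a yellow cap, 68 mm across, 90 mm high. Leave it alone. Origin: centre of its underside
Not all that is in view belongs to the job. Leave any green look-alike of the mould alone.

How it is judged:
On the way, in this order (a step that is already met when the one before it is completed fails the run):
1. the mould stands upright, its face flush against the low stop (within 2.5 mm and 2.5 degrees) (angle between mould's own z axis and vertical below 0.06 rad and x of mould in the frame of cradle above -0.05 m and angle between the x axis of mould and the x axis of cradle, either way round below 0.045 rad), for 0.2 s.
2. the mould lies on its side on the deck, pouring end towards the end plate (angle between mould's own z axis and vertical between 1.51 and 1.63 rad and height (world z) of mould between 0.0615 and 0.0695 m and angle between the z axis of mould and the x axis of cradle, either way round below 0.15 rad and x of mouth in the frame of cradle above 0.09 m), for 0.2 s.
3. the mould is pressed home against the end plate with at least 4 N for 0.4 s, flat on the deck (all of step 2 and contact force between mould and end_plate above 4 N), for 0.4 s.
At the end, for the whole second after the job is handed in: The mould lies flat on its side on the deck, at rest, pouring end against the end plate within 2.5 mm and 2.5 degrees, and within 25 mm of the deck's middle line (all of step 2 and x of mouth in the frame of end_plate above -0.0025 m and y of mouth in the frame of end_plate between -0.025 and 0.025 m and angle between the z axis of mould and the x axis of cradle, either way round below 0.045 rad and linear speed of mould below 0.01 m/s and angular speed of mould below 0.05 rad/s); the robot touches nothing.
It fails at once if the robot presses on the mould with more than 25 N (contact force between any of the fingers, the arm and mould above 25 N).
It fails at once if the mould is pressed against the end plate with more than 20 N (contact force between mould and end_plate above 20 N).
It fails at once if a bystander is disturbed (moved more than 10 mm) (distance of any of stamp_a, stamp_b, tub_a, tub_b, drink_can, roller, glaze_jar from where it was at the start of the episode above 0.01 m).
It also fails if it takes over 72 s, if anything falls off the work surface, if the arm or the gripper's body presses on something with over 40 N, if the wrist force passes 120 N, or if a joint passes its speed limit or range.

## Working session

There is one attempt and no reset: what is moved stays moved. The work goes in short steps, Python scripts to look and compute and a shell command to move; the robot and the scene stay as the last step left them, time stands still between calls to the robot, and variables do not carry over. Pictures are saved under pics/ and viewed, at most 10 in all, crops included, and the job is handed in when it is done.

```bash
mkdir -p pics; ls
cat > h.py <<'E'
from bench import r
import numpy as np, cv2
from scipy.spatial.transform import Rotation as R
def cam(n):
    c=r.camera(n); c['K']=np.array(c['camera_matrix']); a=np.array(c['attitude'])
    c['R']=R.from_quat(a).as_matrix() if a.size==4 else a.reshape(3,3); c['p']=np.array(c['xyz']); return c
def ray(c,u,v):
    d=c['R']@np.linalg.inv(c['K'])@np.array([u,v,1.]); return c['p'],d
def onz(c,u,v,z):
    p,d=ray(c,u,v); return p+d*(z-p[2])/d[2]
def proj(c,P):
    q=(np.atleast_2d(P)-c['p'])@c['R']; q=q@c['K'].T; return q[:,:2]/q[:,2:]
E
python3 - <<'E'
from h import *
for n in ['scene','side']:
    c=cam(n); cv2.imwrite(f'pics/{n}0.png',c['img'][:,:,::-1]); print(n,c['p'],c['R'].round(3).tolist(),c['K'].tolist())
    for t in ['mould','cradle','end_plate','stamp_a','tub_a','drink_can','roller','glaze_jar']:
        print(t,[(round(o['score'],2),np.round(o['bbox']).tolist()) for o in r.outline_of(t,n)])
print(r.read_state())
E
```

```text
pics
scene [ 1.25965907 -0.26791233  1.07171027] [[0.322, 0.766, -0.556], [0.947, -0.264, 0.184], [-0.005, -0.586, -0.81]] [[450.4721994344571, 0.0, 279.47328160154046], [0.0, 450.4721994344571, 216.15248819896212], [0.0, 0.0, 1.0]]
mould [(0.79, [226.0, 305.0, 60.0, 77.0]), (0.21, [421.0, 221.0, 36.0, 37.0])]
cradle [(0.6, [277.0, 217.0, 154.0, 101.0])]
end_plate [(0.64, [340.0, 190.0, 26.0, 47.0])]
stamp_a [(0.72, [257.0, 247.0, 12.0, 14.0]), (0.5, [292.0, 182.0, 9.0, 14.0])]
tub_a [(0.8, [421.0, 218.0, 38.0, 40.0]), (0.64, [154.0, 286.0, 38.0, 45.0])]
drink_can [(0.79, [315.0, 278.0, 28.0, 47.0])]
roller [(0.7, [404.0, 159.0, 36.0, 58.0])]
glaze_jar [(0.7, [130.0, 246.0, 33.0, 34.0])]
side [0.15621536 0.70345006 0.62422856] [[-0.863, -0.251, 0.438], [-0.504, 0.454, -0.734], [-0.014, -0.855, -0.519]] [[401.86462316484983, 0.0, 277.88593439074026], [0.0, 401.86462316484983, 212.83499648409398], [0.0, 0.0, 1.0]]
mould [(0.9, [259.0, 179.0, 37.0, 54.0]), (0.88, [310.0, 225.0, 58.0, 72.0])]
cradle [(0.93, [295.0, 274.0, 152.0, 104.0])]
end_plate [(0.66, [261.0, 287.0, 55.0, 38.0]), (0.
[... 351 characters left out ...]
t_positions': array([ 1.3034271 ,  0.33218792, -0.06468481,  1.4601273 ,  0.02158552,
        1.34990944, -0.08850847]), 'joint_vel': array([ 0.00011333,  0.00111551, -0.00056784,  0.00085754,  0.00248946,
       -0.00020508, -0.00190305]), 'joint_torque': array([-2.79886972e-04, -6.23027372e+01,  2.45881523e-02, -3.90118289e+01,
       -6.10539783e-02,  3.13548069e-02,  8.56501771e-06]), 'ee_pos': array([ 0.15147155, -0.60637301,  0.23356998]), 'eef_rot': array([9.92521700e-01, 1.22068318e-01, 1.63816624e-05, 2.85810645e-05]), 'ft_force': array([ 0.82440017, -0.70267458,  0.10725084]), 'torque': array([-0.03842547,  0.02369566, -0.04425793]), 'grip_force': 0.0, 'width': 0.08701543262841908}
```

```bash
python3 -c "
import cv2
a=cv2.imread('pics/scene0.png')[140:360,90:460];b=cv2.imread('pics/side0.png')[140:440,110:410]
cv2.imwrite('pics/v1.png',cv2.resize(a,None,fx=2.1,fy=2.1,interpolation=3));cv2.imwrite('pics/v2.png',cv2.resize(b,None,fx=2,fy=2,interpolation=3))"
```

```text
(no output)
```

View pics/v1.png

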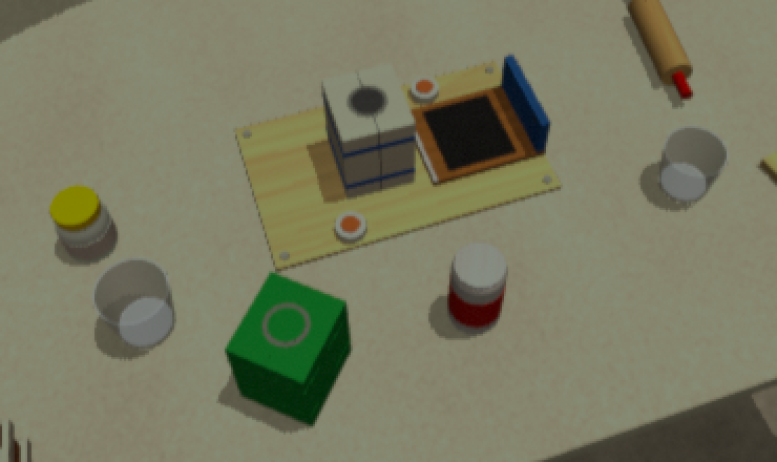

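View pics/v2.png

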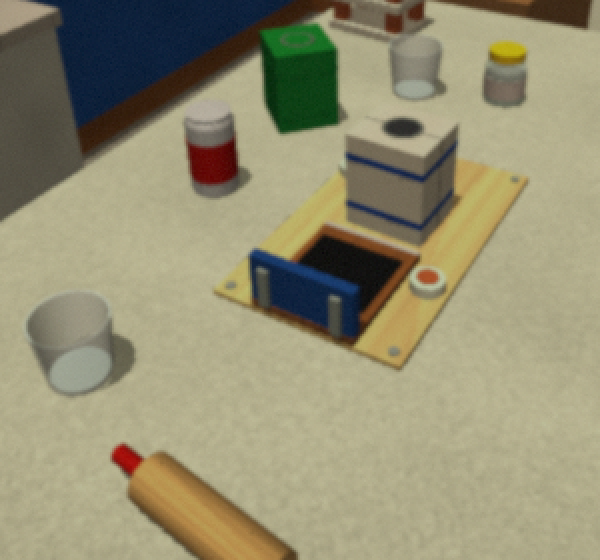

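The scene crop shows the white mould standing at full pixels (266,202), short of the stop at (289,210). The green block at (226,305) is the decoy. The side crop shows the mould at (310,225) and the blue end plate at (261,287). Next I fit the poses from the corners in both views.

```bash
cat > fit.py <<'E'
from h import *
from scipy.optimize import least_squares
C={n:cam(n) for n in ['scene','side']}
for n in C: C[n]['f']=(lambda q:np.array(q)/2.1+[90,140]) if n=='scene' else (lambda q:np.array(q)/2+[110,140])
def T(s,P):
    P=np.atleast_2d(P).astype(float); c,k=np.cos(s[2]),np.sin(s[2])
    return np.c_[s[0]+c*P[:,0]-k*P[:,1],s[1]+k*P[:,0]+c*P[:,1],P[:,2]]
def fit(obs,s0):
    f=lambda s:np.concatenate([(proj(C[n],T(s,P))-C[n]['f'](q)).ravel() for n,P,q in obs])
    o=least_squares(f,s0); return o.x,o.fun.round(1)
b=.008
cr=[('scene',[[-.235,.12,b],[-.235,-.12,b],[.165,-.12,b]],[[237,130],[277,268],[559,186]]),
    ('side',[[-.235,.12,b],[.165,-.12,b],[.165,.12,b]],[[528,180],[216,291],[403,365]])]
t=.138;h=.0475;w=.0525
mo=[('scene',[[-h,w,t],[h,w,t],[h,-w,t],[-h,-w,t]],[[322,80],[393,66],[414,118],[338,133]]),
    ('side',[[h,-w,t],[h,w,t],[-h,w,t]],[[346,135],[428,155],[458,123]])]
c,e=fit(cr,[.55,-.1,1.5]);m,e2=fit(mo,[.55,-.2,1.5])
print('cradle',c,e,'\nmould',m,e2)
k=np.array([[np.cos(c[2]),np.sin(c[2])],[-np.sin(c[2]),np.cos(c[2])]])
print('mould in cradle',k@(m[:2]-c[:2]),'yaw deg',np.degrees(m[2]-c[2]))
for n,zs in [('stamp_a',.016),('tub_a',.08),('drink_can',.12)]:
  for cn in C:
    for o in r.outline_of(n,cn):
      P=onz(C[cn],*o['bbox'][:2],zs/2+(.008 if 's'==n[0] else 0)); print(n,cn,round(o['score'],2),P[:2].round(3),'incradle',(k@(P[:2]-c[:2])).round(3))
E
python3 fit.py
```

```text
cradle [0.51987471 0.00673495 1.57613223] [-1.5 -0.8 -0.  -0.1  1.2 -1.5  0.6 -2.1 -1.2 -1.  -0.3  0.5] 
mould [ 0.51481502 -0.06177464  1.53067135] [-0.4 -1.4 -0.8 -2.3  0.3  1.5  1.6  2.7  0.5 -0.9 -1.2  1.2  1.6 -0.5]
mould in cradle [-0.06848162  0.00542518] yaw deg -2.6047162214100523
stamp_a scene 0.56 [ 0.618 -0.117] incradle [-0.124 -0.097]
stamp_a scene 0.54 [0.431 0.047] incradle [0.04  0.089]
stamp_a side 0.63 [0.428 0.05 ] incradle [0.044 0.092]
tub_a scene 0.81 [0.688 0.337] incradle [ 0.329 -0.17 ]
tub_a scene 0.7 [ 0.649 -0.401] incradle [-0.408 -0.127]
tub_a side 0.76 [0.69  0.337] incradle [ 0.329 -0.172]
drink_can scene 0.61 [ 0.778 -0.007] incradle [-0.015 -0.258]
drink_can scene 0.24 [0.462 0.033] incradle [0.026 0.058]
drink_can side 0.57 [ 0.776 -0.001] incradle [-0.009 -0.256]
```

```bash
python3 -m pendant '[[0,0,-0.01,-0.12],[0,0,-0.01,-0.12],[0,0,-0.01,-0.12],[0,0,0,-0.12],[0,0,0,-0.12],[0,0,0,-0.12],[0,0,0,-0.12],[0,0,0,-0.12]]' 0.6; python3 -m pendant '[[0,0,0,-0.12],[0,0,0,-0.12],[0,0,0,-0.12],[0,0,0,0]]'
python3 - <<'E'
from h import *
s=r.read_state(); print(s['ee_pos'],R.from_quat(s['eef_rot']).as_matrix().round(3).tolist(),s['joint_positions'].round(2))
c=cam('wrist');print(c['p'],c['R'].round(2).tolist(),c['K'][0,0])
E
```

```text
time: 1.97
ee_pos: [0.1515, -0.6064, 0.2636]
eef_rot: [0.822, 0.569, -0.0, 0.0]
ft_force: [-0.8, 0.4, 0.2]
width: 0.053
grip_force: 0.0
time: 2.3
ee_pos: [0.1514, -0.6064, 0.2636]
eef_rot: [0.707, 0.707, 0.0, 0.0]
ft_force: [0.2, -0.6, 1.3]
width: 0.0525
grip_force: 0.0
[ 0.15138802 -0.60639949  0.26355908] [[0.0, 1.0, 0.0], [1.0, -0.0, -0.0], [-0.0, 0.0, -1.0]] [ 1.44  0.33 -0.24  1.41  0.08  1.41  1.2 ]
[ 0.15179337 -0.52739436  0.41460239] [[1.0, -0.0, 0.0], [-0.0, -0.96, -0.29], [0.0, 0.29, -0.96]] 350.0009123988666
```

```bash
python3 -m pendant '[[0.02,0.03,-0.004,0],[0.02,0.03,-0.004,0],[0.02,0.03,-0.004,0],[0.02,0.03,-0.004,0],[0.02,0.03,-0.004,0],[0.02,0.03,-0.004,0],[0.02,0.03,0,0],[0.02,0.03,0,0]]'; python3 -m pendant '[[0.027,0.031,0,0],[0.027,0.031,0,0],[0.027,0.031,0,0],[0.027,0.031,0,0],[0.03,0,0,0],[0.03,0,0,0],[0.02,0,0,0],[0,0,0,0]]'
python3 - <<'E'
from h import *
s=r.read_state(); print(s['ee_pos'],s['joint_positions'].round(2))
c=cam('wrist');print(c['p'])
cv2.imwrite('pics/w1.png',c['img'][:,:,::-1])
E
```

```text
time: 3.02
ee_pos: [0.3938, -0.4467, 0.2881]
eef_rot: [0.711, 0.703, -0.0, 0.001]
ft_force: [-0.1, -1.1, -0.6]
width: 0.0524
grip_force: 0.0
time: 3.68
ee_pos: [0.5189, -0.2551, 0.2882]
eef_rot: [0.709, 0.706, 0.001, 0.0]
ft_force: [0.0, 0.3, 0.0]
width: 0.0521
grip_force: 0.0
[ 0.51886019 -0.2550639   0.28823382] [ 0.82  0.25 -0.53  1.48  0.12  1.44  0.28]
[ 0.51939933 -0.17622761  0.43936291]
```

View pics/w1.png

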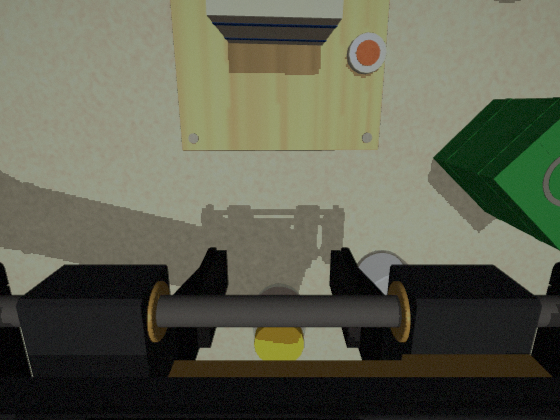

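The wrist view shows the board's near end, with corners at (182,151) and (379,150), and the lower edge of the mould at the top. I need a view further forward.

```bash
python3 -m pendant '[[0.04,0,0,0],[0.04,0,0,0],[0.04,0,0,0],[0.04,0,0,0],[0.03,0,0,0],[0.02,0,0,0],[0,0,0,0],[0,0,0,0]]'
python3 - <<'E'
from h import *
s=r.read_state(); print(s['ee_pos'],s['joint_positions'].round(2))
c=cam('wrist');print(c['p'])
np.save('w2.npy',c,allow_pickle=True)
cv2.imwrite('pics/w2.png',c['img'][:,:,::-1])
E
```

```text
time: 4.4
ee_pos: [0.5191, -0.0508, 0.2877]
eef_rot: [0.71, 0.704, -0.0, 0.0]
ft_force: [-0.1, -0.6, -0.6]
width: 0.0524
grip_force: 0.0
[ 0.51906003 -0.05080497  0.28774655] [ 0.62  0.13 -0.67  1.62  0.08  1.42 -0.06]
[0.52000061 0.02829857 0.4387549 ]
```

View pics/w2.png

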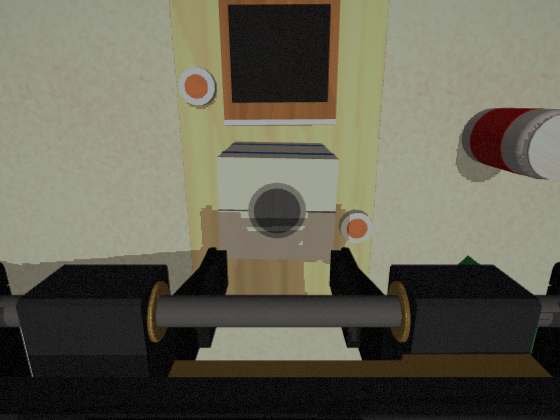

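```bash
python3 -c "
import cv2
a=cv2.imread('pics/w2.png')[100:275,185:385]
cv2.imwrite('pics/w2c.png',cv2.resize(a,None,fx=3.4,fy=3.4,interpolation=2))"
```

```text
(no output)
```

View pics/w2c.png

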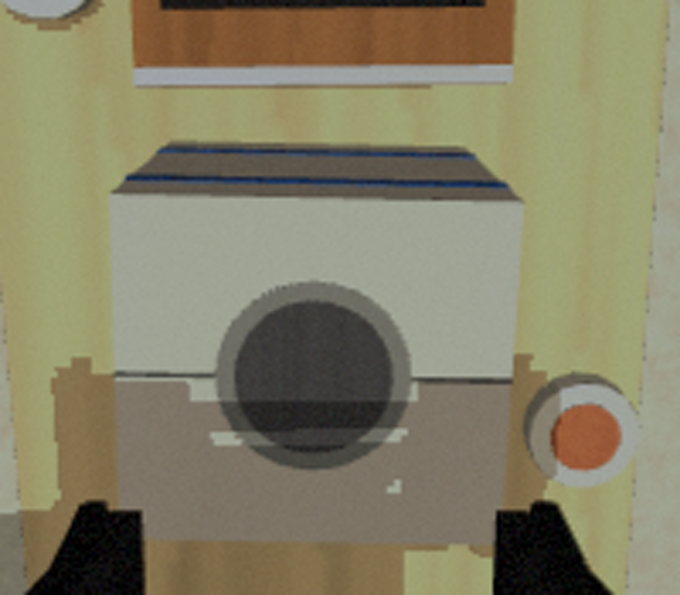

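```bash
cat >> fit.py <<'E'
print('--- wrist')
c2=np.load('w2.npy',allow_pickle=True).item(); C['w']=c2; c2['f']=lambda q:np.array(q)/3.4+[185,100]
c,e=fit([('w',[[0,.065,.018],[0,-.065,.018]],[[135,84],[512,80]])],[.52,0,1.57])
m,e2=fit([('w',[[h,w,t],[h,-w,t],[-h,w,t],[-h,-w,t]],[[111,192],[522,201],[118,541],[505,545]])],[.52,-.06,1.57])
k=np.array([[np.cos(c[2]),np.sin(c[2])],[-np.sin(c[2]),np.cos(c[2])]])
print('cradle',c,e,'\nmould',m,e2,'in cradle',k@(m[:2]-c[:2]),'yaw deg',np.degrees(m[2]-c[2]))
E
python3 fit.py | sed -n '/---/,$p;1,4p'
```

```text
cradle [0.51987471 0.00673495 1.57613223] [-1.5 -0.8 -0.  -0.1  1.2 -1.5  0.6 -2.1 -1.2 -1.  -0.3  0.5] 
mould [ 0.51481502 -0.06177464  1.53067135] [-0.4 -1.4 -0.8 -2.3  0.3  1.5  1.6  2.7  0.5 -0.9 -1.2  1.2  1.6 -0.5]
mould in cradle [-0.06848162  0.00542518] yaw deg -2.6047162214100523
stamp_a scene 0.72 [0.43  0.049] incradle [0.042 0.09 ]
--- wrist
cradle [0.52245391 0.0047251  1.57322253] [-0.1  0.   0.1  0. ] 
mould [ 0.51879224 -0.06448372  1.54662597] [-0.5  0.7  0.7  0.   0.9 -0.6 -1.1 -0.2] in cradle [-0.06919974  0.00382957] yaw deg -1.5238710661079902
```

```bash
python3 -m pendant '[[-0.04,0,0,-0.01],[-0.04,0,0,0],[-0.034,0,0,0],[0,0,0.035,0],[0,0,0.04,0],[0,0,0.04,0],[0,0,0.04,0],[0,0,0.035,0]]'; python3 -m pendant '[[0,0,0.008,0],[0,0,0,0],[0,0,0,0]]'
```

```text
time: 5.52
ee_pos: [0.5181, -0.1647, 0.0952]
eef_rot: [0.706, 0.708, -0.0, -0.0]
ft_force: [-0.8, -0.8, -0.6]
width: 0.052
grip_force: 0.0
time: 5.77
ee_pos: [0.5198, -0.1647, 0.0911]
eef_rot: [0.706, 0.709, 0.0, 0.001]
ft_force: [0.3, -0.8, 1.0]
width: 0.0522
grip_force: 0.0
```

```bash
python3 -m pendant '[[0.015,0,0,0],[0.012,0,0,0],[0.006,0,0,0],[0.003,0,0,0],[0.002,0,0,0],[0.002,0,0,0],[0.002,0,0,0],[0.002,0,0,0]]';python3 -m pendant '[[0.002,0,0,0],[0.002,0,0,0],[0.002,0,0,0],[0.002,0,0,0]]';python3 -m pendant '[[0.002,0,0,0],[0.002,0,0,0],[0.002,0,0,0]]'
```

```text
time: 6.43
ee_pos: [0.5191, -0.1217, 0.0899]
eef_rot: [0.706, 0.708, -0.0, 0.001]
ft_force: [2.1, -3.3, 1.2]
width: 0.0522
grip_force: 1.4
time: 6.77
ee_pos: [0.5186, -0.1131, 0.0897]
eef_rot: [0.706, 0.708, -0.0, 0.0]
ft_force: [0.6, -4.4, 3.1]
width: 0.0524
grip_force: 2.3
time: 7.02
ee_pos: [0.5186, -0.1066, 0.0896]
eef_rot: [0.706, 0.708, -0.0, 0.0]
ft_force: [0.5, -4.8, 3.2]
width: 0.0524
grip_force: 2.5
```

Run:
```python
from h import *
c=cam('side');a=c['img'][175:300,240:400,::-1]
cv2.imwrite('pics/s2.png',cv2.resize(a,None,fx=4.8,fy=4.8,interpolation=cv2.INTER_CUBIC))
print(r.read_state()['ft_force'],r.read_state()['ee_pos'])
```

```text
[-0.87717624 -4.05882303  2.38102606] [ 0.51865304 -0.10601921  0.08958677]
```

View pics/s2.png

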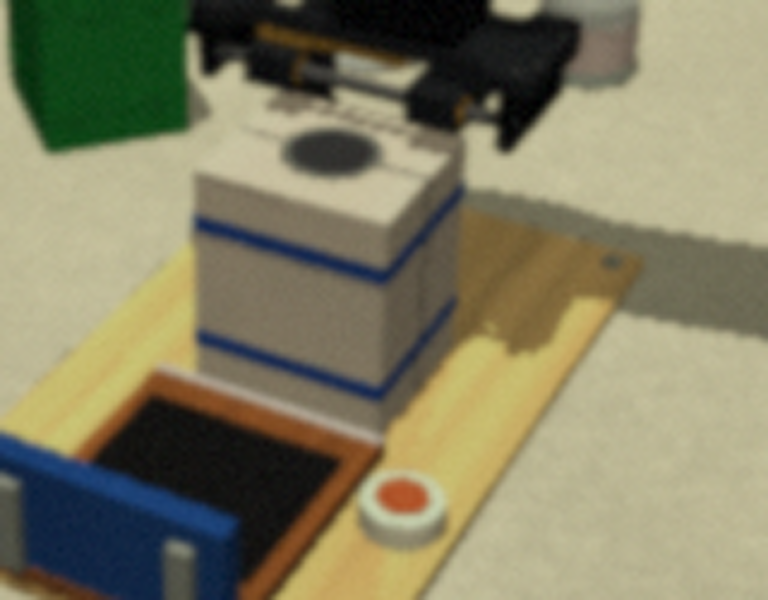

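The side view shows the mould upright and square, with its front face just short of the white stop lip, which runs from (160,375) to (385,440). I continue gently.

```bash
python3 -m pendant '[[0.0015,0,0,0],[0.0015,0,0,0],[0.0015,0,0,0]]';python3 -m pendant '[[0.001,0,0,0],[0.001,0,0,0]]';python3 -m pendant '[[0.001,0,0,0],[0,0,0,0]]'
```

```text
time: 7.32
ee_pos: [0.5186, -0.1023, 0.0896]
eef_rot: [0.706, 0.708, -0.0, 0.0]
ft_force: [-1.1, -4.9, 1.9]
width: 0.0522
grip_force: 2.6
time: 7.48
ee_pos: [0.5186, -0.1005, 0.0897]
eef_rot: [0.706, 0.708, -0.0, 0.0]
ft_force: [-0.9, -8.7, 5.1]
width: 0.0521
grip_force: 4.5
time: 7.65
ee_pos: [0.5185, -0.1002, 0.0898]
eef_rot: [0.706, 0.708, -0.001, 0.001]
ft_force: [-0.9, -9.4, 4.8]
width: 0.0521
grip_force: 4.2
```

```bash
python3 -m pendant '[[0,0,0,0],[-0.004,0,0,0],[-0.01,0,0,0],[-0.01,0,-0.02,0],[0,0,-0.026,0],[0,0,0,0],[0,0,0,0]]'
python3 - <<'E'
from h import *
c=cam('side');a=c['img'][175:300,240:400,::-1]
cv2.imwrite('pics/s3.png',cv2.resize(a,None,fx=4.8,fy=4.8,interpolation=cv2.INTER_CUBIC))
E
```

```text
time: 8.23
ee_pos: [0.5194, -0.1231, 0.1364]
eef_rot: [0.706, 0.709, 0.001, 0.001]
ft_force: [-0.2, -0.2, -0.5]
width: 0.0519
grip_force: 0.0
```

View pics/s3.png

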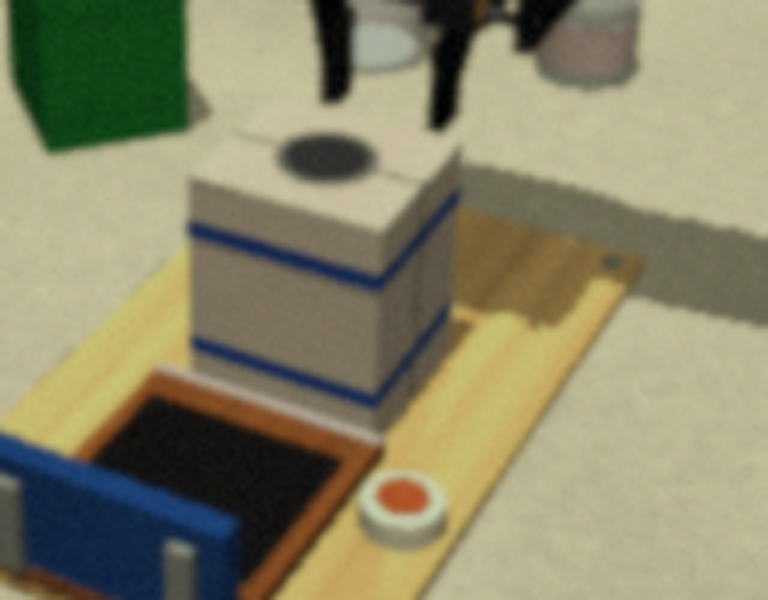

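The mould sits flush and upright against the stop lip. Now I tip it, pushing high and rising with the arc.

```bash
python3 -m pendant '[[0.01,0,0,0],[0.008,0,0,0],[0.0045,0,0,0],[0.003,0,-0.0015,0],[0.0025,0,-0.0019,0],[0.0025,0,-0.0019,0]]'; python3 -m pendant '[[0.0025,0,-0.0019,0],[0.0025,0,-0.0019,0],[0.0025,0,-0.0018,0],[0.0025,0,-0.0018,0]]'
```

```text
time: 8.78
ee_pos: [0.5183, -0.0922, 0.1407]
eef_rot: [0.706, 0.709, -0.0, -0.0]
ft_force: [0.1, -1.4, 0.3]
width: 0.0523
grip_force: 0.6
time: 9.12
ee_pos: [0.5186, -0.0824, 0.1484]
eef_rot: [0.706, 0.708, 0.0, 0.0]
ft_force: [-1.0, -1.0, -0.1]
width: 0.0522
grip_force: 0.5
```

```bash
python3 -m pendant '[[0.003,0,-0.0019,0],[0.003,0,-0.0017,0],[0.003,0,-0.0016,0],[0.003,0,-0.0015,0],[0.003,0,-0.0014,0],[0.003,0,-0.0013,0],[0.003,0,-0.0012,0],[0.003,0,-0.0011,0]]'; python3 -m pendant '[[0.003,0,-0.001,0],[0.003,0,-0.0009,0],[0.003,0,-0.0008,0],[0.003,0,-0.0007,0],[0.003,0,-0.0005,0],[0.003,0,-0.0004,0],[0.003,0,-0.0003,0],[0.003,0,-0.0002,0]]'
```

```text
time: 9.78
ee_pos: [0.5186, -0.0583, 0.1602]
eef_rot: [0.706, 0.709, 0.0, 0.0]
ft_force: [-0.1, -1.2, 1.2]
width: 0.0523
grip_force: 0.9
time: 10.45
ee_pos: [0.5184, -0.0341, 0.1648]
eef_rot: [0.706, 0.709, 0.0, -0.0]
ft_force: [0.9, -1.1, 2.9]
width: 0.0519
grip_force: 1.2
```

```bash
python3 -m pendant '[[0.003,0,-0.0012,0],[0.003,0,-0.001,0],[0.003,0,-0.001,0],[0.003,0,-0.0008,0],[0.003,0,-0.0006,0],[0.003,0,-0.0004,0]]'; python3 -m pendant '[[0.003,0,-0.0003,0],[0.003,0,0,0],[0.003,0,0,0],[0.003,0,0,0],[0,0,0,0],[0,0,0,0],[0,0,0,0],[0,0,0,0]]'
```

```text
time: 10.95
ee_pos: [0.5182, -0.0162, 0.1697]
eef_rot: [0.706, 0.709, -0.0, -0.0]
ft_force: [0.1, -0.1, 0.6]
width: 0.0522
grip_force: 0.1
time: 11.62
ee_pos: [0.5183, -0.0048, 0.17]
eef_rot: [0.706, 0.708, -0.0, 0.0]
ft_force: [-0.1, -0.2, -0.7]
width: 0.0521
grip_force: 0.0
```

```bash
python3 -m pendant '[[-0.03,0,-0.01,0],[-0.03,0,0,0],[-0.03,0,0,0],[-0.01,0,0,0],[0,0,0,0],[0,0,0,0]]'
python3 - <<'E'
from h import *
ims=[]
for n,(a,b,c0,d) in {'side':(190,310,220,380),'scene':(150,260,210,370)}.items():
    c=cam(n);ims.append(cv2.resize(c['img'][a:b,c0:d,::-1],(480,(b-a)*3),interpolation=cv2.INTER_CUBIC)[:330])
cv2.imwrite('pics/f4.png',np.hstack(ims)[:, :]); print(np.hstack(ims).shape)
x=cv2.imread('pics/f4.png');cv2.imwrite('pics/f4.png',cv2.resize(x,(800,275)))
E
```

```text
time: 12.12
ee_pos: [0.5186, -0.1045, 0.1799]
eef_rot: [0.706, 0.708, 0.0, -0.0]
ft_force: [-1.1, -0.1, 0.6]
width: 0.0524
grip_force: 0.0
(330, 960, 3)
```

View pics/f4.png

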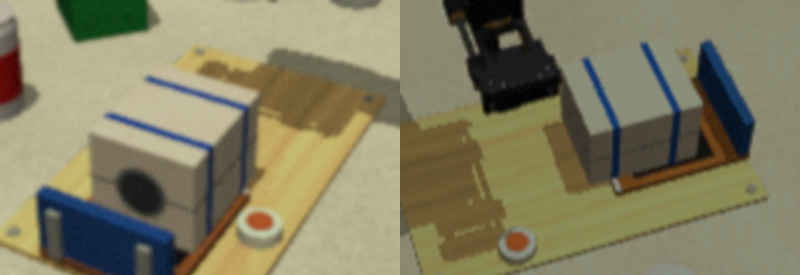

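The mould lies on the deck with its mouth towards the blue plate and a small gap left. Now I descend behind it and push.

```bash
python3 -m pendant '[[0,0,0.035,0],[0,0,0.035,0],[0,0,0.03,0],[0,0,0.016,0],[0.025,0,0,0],[0.025,0,0,0],[0.01,0,0,0],[0,0,0,0]]'; python3 -m pendant '[[0.004,0,0,0],[0.003,0,0,0],[0.002,0,0,0],[0.002,0,0,0],[0.002,0,0,0],[0.002,0,0,0]]'
```

```text
time: 12.88
ee_pos: [0.5186, -0.0403, 0.0644]
eef_rot: [0.704, 0.711, 0.001, -0.0]
ft_force: [0.1, -0.5, 0.4]
width: 0.0524
grip_force: 0.0
time: 13.38
ee_pos: [0.5185, -0.0303, 0.0641]
eef_rot: [0.706, 0.708, -0.0, 0.0]
ft_force: [-0.3, -4.1, 1.0]
width: 0.0522
grip_force: 1.8
```

```bash
python3 -m pendant '[[0.002,0,0,0],[0.002,0,0,0],[0.002,0,0,0],[0.002,0,0,0],[0.002,0,0,0],[0.002,0,0,0],[0.002,0,0,0],[0.002,0,0,0]]'; python3 -m pendant '[[0.002,0,0,0],[0.002,0,0,0],[0.002,0,0,0],[0.002,0,0,0],[0.002,0,0,0],[0.002,0,0,0],[0.002,0,0,0],[0.002,0,0,0]]'
```

```text
time: 14.05
ee_pos: [0.5183, -0.0134, 0.0641]
eef_rot: [0.706, 0.709, -0.0, 0.0]
ft_force: [-0.0, -4.4, 1.1]
width: 0.0521
grip_force: 2.0
time: 14.72
ee_pos: [0.5182, 0.0025, 0.0641]
eef_rot: [0.706, 0.709, -0.0, 0.0]
ft_force: [-0.9, -3.7, 1.6]
width: 0.0522
grip_force: 2.3
```

Sliding takes about 4 N, with roughly 12 mm left. I slow down here.

```bash
python3 -m pendant '[[0.0015,0,0,0],[0.0015,0,0,0],[0.0015,0,0,0],[0.0015,0,0,0],[0.001,0,0,0],[0.001,0,0,0]]'; python3 -m pendant '[[0.001,0,0,0],[0.001,0,0,0]]'
```

```text
time: 15.22
ee_pos: [0.5182, 0.0105, 0.0641]
eef_rot: [0.706, 0.709, -0.0, 0.0]
ft_force: [-0.7, -4.2, 2.1]
width: 0.0522
grip_force: 2.5
time: 15.38
ee_pos: [0.5182, 0.0124, 0.064]
eef_rot: [0.706, 0.708, -0.0, 0.0]
ft_force: [0.3, -3.9, 2.0]
width: 0.0525
grip_force: 2.5
```

```bash
python3 -m pendant '[[0.0008,0,0,0],[0.0008,0,0,0]]'
```

```text
time: 15.55
ee_pos: [0.5182, 0.014, 0.0641]
eef_rot: [0.706, 0.708, -0.0, 0.0]
ft_force: [-0.8, -4.6, 2.6]
width: 0.0524
grip_force: 2.5
```

```bash
python3 -m pendant '[[0.0007,0,0,0],[0,0,0,0]]'; python3 -m pendant '[[0.0007,0,0,0],[0,0,0,0]]'
```

```text
time: 15.72
ee_pos: [0.5182, 0.0143, 0.0641]
eef_rot: [0.706, 0.708, -0.0, 0.0]
ft_force: [-0.4, -6.0, 2.4]
width: 0.0521
grip_force: 3.1
time: 15.88
ee_pos: [0.5181, 0.0144, 0.0641]
eef_rot: [0.706, 0.708, -0.001, 0.0]
ft_force: [-1.3, -9.6, 4.7]
width: 0.0524
grip_force: 4.3
```

```bash
python3 -m pendant '[[0.0007,0,0,0],[0,0,0,0]]'
```

```text
time: 16.05
ee_pos: [0.518, 0.0144, 0.0641]
eef_rot: [0.706, 0.708, -0.001, 0.001]
ft_force: [-1.4, -10.4, 5.3]
width: 0.0524
grip_force: 5.4
```

```bash
python3 -m pendant '[[0.0007,0,0,0],[0,0,0,0]]'
```

```text
time: 16.22
ee_pos: [0.5179, 0.0144, 0.0641]
eef_rot: [0.706, 0.708, -0.001, 0.001]
ft_force: [-3.1, -12.9, 6.1]
width: 0.0526
grip_force: 6.6
```

```bash
python3 -m pendant '[[0.0003,0,0,0],[0,0,0,0],[0,0,0,0],[0,0,0,0]]'; python3 -m pendant '[[0,0,0,0],[0,0,0,0],[0,0,0,0],[0,0,0,0],[0,0,0,0],[0,0,0,0],[0,0,0,0],[0,0,0,0]]'
```

```text
time: 16.55
ee_pos: [0.5179, 0.0145, 0.064]
eef_rot: [0.706, 0.708, -0.001, 0.001]
ft_force: [-2.7, -14.3, 6.7]
width: 0.0523
grip_force: 7.1
time: 17.22
ee_pos: [0.5179, 0.0144, 0.064]
eef_rot: [0.706, 0.708, -0.001, 0.001]
ft_force: [-2.9, -14.7, 6.1]
width: 0.052
grip_force: 7.1
```

```bash
python3 -m pendant '[[-0.001,0,0,0],[-0.001,0,0,0],[-0.002,0,0,0],[-0.006,0,0,0],[-0.02,0,0,0],[-0.035,0,0,0],[-0.035,0,0,0],[0,0,-0.03,0]]'; python3 -m pendant '[[0,0,-0.04,0],[0,0,-0.04,0],[0,0,-0.04,0],[0.04,0,-0.03,0],[0.04,0,0,0],[0.04,0,0,0],[0.04,0,0,0],[0,0,0,0]]'
python3 - <<'E'
from h import *
c=cam('side');a=c['img'][200:320,220:370,::-1]
b=cam('wrist')['img'][:,:,::-1]
print(r.read_state()['ee_pos'])
cv2.imwrite('pics/e.png',np.hstack([cv2.resize(a,(400,320),interpolation=2),cv2.resize(b[:,70:490],(400,320))[:320]]))
E
```

```text
time: 17.88
ee_pos: [0.5148, -0.0899, 0.0895]
eef_rot: [0.708, 0.706, -0.003, -0.003]
ft_force: [-0.9, -1.3, -0.5]
width: 0.052
grip_force: 0.0
time: 18.55
ee_pos: [0.5166, 0.0801, 0.2396]
eef_rot: [0.702, 0.713, 0.002, -0.001]
ft_force: [-0.4, -0.1, 0.1]
width: 0.0523
grip_force: 0.0
[0.51751095 0.07295905 0.23896296]
```

View pics/e.png

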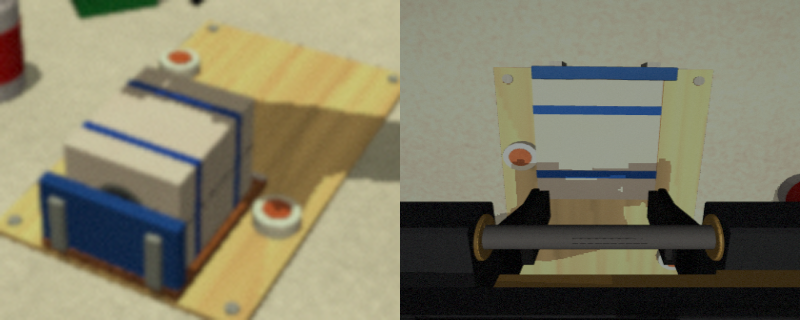

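The mould lies flat, square and flush against the blue plate, near the deck's middle line. The stamps are untouched and the gripper is clear.

```bash
python3 -m pendant '[[0,0,-0.02,0],[0,0,0,0],[0,0,0,0],[0,0,0,0]]'; python3 -c "
from bench import r
print(r.close_job())"
```

```text
time: 18.98
ee_pos: [0.5179, 0.0696, 0.2585]
eef_rot: [0.706, 0.708, -0.0, -0.0]
ft_force: [0.3, 0.1, 0.5]
width: 0.0522
grip_force: 0.0
the job is handed in; nothing more can be done
None
```

I handed the job in at about 19 s (no verdict came back): the mould was slid flush to the stop, tipped onto the deck, pressed against the end plate for about 1 s at roughly 14 N (about 10 N above the sliding force), and left lying flat and flush with the gripper clear.

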